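# Load the shaker and close its sliding clamp

### The arm

A 6-joint arm with a two-finger parallel gripper is mounted at the origin on the work surface. World frame = base frame: x ahead of the robot, y to its left, z up, the work surface at z = 0. Lengths are in m, angles in degrees, forces in N, time in s.
With the tool pointing down it reaches from about 0.25 to 0.725 m from the base axis. Payload 9.7 kg.
Tool frame: the origin (TCP) lies between the finger pads; the fingertips stand bot.tcp_to_tips ahead of it and the grasp point (between the pads) lies 2 mm behind it (bot.tcp_to_tips is the distance from the TCP to the fingertips, in m); z points along the fingers, y is the line along which they close (so a half turn about z gives the same grasp; the last joint's range is limited). The gripper opens to 85 mm and grips with 20 to 120 N. Pads are 22 mm wide; open, the fingers measure 114 mm over their backs; the gripper's body (76 mm by 85 mm) begins 54 mm behind the grasp point. The pads swing forward as they close: fully open they stand 13 mm farther back than shut.
Start: joints at [-66.864, 4.979, 10.078, 95.1, 0, 90], TCP at [0.216, -0.506, 0.248] pointing down, gripper open.
Joint ranges: [-179.16, 179.16], [-48.56, 103.87], [-65.8, 70.77], [-126.05, 130.52], [-82.76, 87.17], [-180, 180]. Speed limits (degrees/s): [127.2, 127.2, 147.25, 180, 180, 180].

### API

Orientations are given as [roll, pitch, yaw] about the fixed x, y, z axes, in that order (R = Rz(yaw) Ry(pitch) Rx(roll)).
In Python, from workcell import sensors, camera, camera_params, bot gives the robot as it stands.
- The arm moves only by the tool apply_moves, never from a script. Its argument "motion" is a list of rows, each an object with "jaw": the opening, from -1 (shut) to 1 (fully open); "xyz": the shift along the tool's x, y, z in mm, a list of three; "twist": the turn about the tool's z in rad. A call has 1 to 5 rows; each row is the pose to reach, as a shift and turn from the pose commanded when the call began, along the tool's axes at that moment; what a row does not reach only later rows make up. A row lasts 1/8 s, in which the tool goes at most 62.5 mm and 10.7 degrees, less where a joint would pass 70% of its speed; a pose out of reach is approached as far as the arm can. A call with a gripper value outside its range is refused whole. The fingers move at their own pace and stop on an object; "grip_force" is the grip in N (left out, the last holds). Time passes only in rows, so rows that repeat a pose let the fingers close. It gives the time, the measured TCP pose, the force, the opening and the grip force at its end, in the units of the state.
- sensors.get_obs(): the state, without advancing time (a new reading comes with each control period).
- camera(name): name is "side" or "top" or "wrist"; returns (picture, depth): 420x560x3 uint8, red, green, blue; 420x560 float32, m along the optical axis (not along the pixel's ray), 0 where there is no reading.
- camera_params(name): a dict with "mtx" (3x3 intrinsics, pixels), "k1" (the pictures are not rectified: a ray, as slopes to the right and down, at radius r is drawn at 1 + k1 r^2 times it, then the intrinsics apply), "rvec" (rotation vector, rad) and "tvec" (3), from world to camera coordinates, as OpenCV has them. Camera axes: x right, y down, z forward; pixel columns grow to the right and rows downward; lengths in m; the calibration is good to about 2 mm. A picture is of the moment at which its call begins: read the wrist's pose just before it. camera_params takes no time and is no camera call; for the wrist camera it gives the pose at the moment of the call.
- bot.job_done(): hands the job in; it is judged then, once.
The state is a dict: "time": time; "q": joint angles; "qd": joint speeds; "joint_efforts": joint torques, N m; "ee_pos": TCP position; "tcp_rot": TCP orientation; "wrist_force": force on the tool from outside, world axes, zero at the start; "torque": the same for the moment, N m; "opening": finger opening in m; "grasp_force": force on a finger pad.
Only numpy, scipy, OpenCV 4.12 (cv2) and the standard library are available. Lean on these libraries where they do the work, as an engineer would, in place of code of your own. Each camera call takes 0.05 s, during which the arm holds its last target. There are 200 camera calls.

### The job

Stand the two square bottles upright in one row between the guide rails of the shaker platform, setting them down gently, then slide the yellow clamp carriage along the rails until the row is held snugly, with no gaps, against the fixed end bar. Do not squeeze the bottles hard, and leave the tip box, the jar and the tube rack where they stand.

Things in the scene. Friction and masses are not known exactly. Their poses are not given: they have to be found in the camera images.
- shaker: white bench-top orbital shaker (off, fixed to the bench) with a dark platform, its top 80 mm above the bench. Origin on the bench, z up; y runs along the platform from the yellow clamp carriage to the fixed end bar; the platform spans x -100..100 and y -190..150 mm.
- stop_face (a point): centre of the black rubber face of the fixed end bar (at y = 110 mm in the shaker's frame), 25 mm above the platform; axes as the shaker's. The bar is 130 mm wide, its top 50 mm above the platform; the row of bottles goes on its -y side
- platform (a point): point on the platform's top surface, midway between the guide rails, at the shaker's x = 0, y = 0; axes as the shaker's. Two aluminium guide rails run along y, inner faces at x = -38 and +38 mm, 12 mm wide, 14 mm high: the bottles stand on the platform between them, in a row along y, in either order
- clamp (a joint): position in m of the yellow clamp carriage along the shaker's +y; 0 = fully back, grows towards the fixed end bar; travel 0 to 0.160, starts at 0 to 0.030. Slides at about 3 N, stays where left, no spring. Gap from its pad to the end bar: 0.215 minus this value, so 0.095 when both bottles (64 + 56 mm) stand tight and square. Bottles in its way are pushed along at 1 to 5 N each.
- clamp_pad (a point): centre of the carriage's black rubber pad face (it looks to the shaker's +y), 25 mm above the platform, 60 mm ahead of clamp_push; the pad is 74 mm wide. Moves with the carriage; axes as the shaker's
- clamp_push (a point): centre of the flat upright rear plate of the carriage (outer face, looks to the shaker's -y), 30 mm above the platform: push here towards +y. The plate is 130 mm wide in x, from 5 to 60 mm above the platform. Moves with the carriage
- amber_bottle: amber square bottle, body 64 x 64 x 85 mm high with flat sides, blue round cap 38 mm wide up to 107 mm; about 0.34 kg (0.24 to 0.48). Origin at the centre of its underside; x and y normal to its sides, z up. Starts upright on the bench
- white_bottle: white square bottle, body 56 x 56 x 85 mm high with flat sides, blue round cap 38 mm wide up to 107 mm; about 0.28 kg (0.20 to 0.39). Origin at the centre of its underside; x and y normal to its sides, z up. Starts upright on the bench
- tip_box: blue pipette-tip box with clear lid, 85 x 120 x 59 mm high, loose on the bench; origin at the centre of its underside. Leave alone
- jar: small round jar with red lid, 64 mm wide, 75 mm high, loose on the bench; origin at the centre of its underside. Leave alone
- tube_rack: green tube rack with capped tubes, 70 x 140 x 61 mm high, loose on the bench; origin at the centre of its underside. Leave alone
Mind the look-alikes: they are no part of the job. Of the things that look like the white_bottle, the largest one is meant.

How it is judged (in metres and radians):
At the end, for the whole second after the job is handed in: both bottles stand upright (within 0.1 rad) on the platform between the guide rails and the bars (centres within 16 mm of the platform's middle line), at rest, and the clamp carriage has been slid to at least 0.091 m, which leaves no more than 4 mm of slack in the row (value of joint clamp above 0.091 m and x of amber_bottle in the frame of shaker between -0.016 and 0.016 m and y of amber_bottle in the frame of shaker between -0.02 and 0.09 m and z of amber_bottle in the frame of shaker between 0.074 and 0.086 m and angle between each of amber_bottle, white_bottle's own z axis and vertical below 0.1 rad and linear speed of each of amber_bottle, white_bottle below 0.02 m/s and x of white_bottle in the frame of shaker between -0.016 and 0.016 m and y of white_bottle in the frame of shaker between -0.02 and 0.09 m and z of white_bottle in the frame of shaker between 0.074 and 0.086 m); the robot touches nothing.
It fails at once if a bottle is squeezed, struck or dropped hard: more than 45 N between a bottle and the shaker or its clamp (contact force between any of amber_bottle, white_bottle and shaker above 45 N).
It fails at once if a bottle is tipped over (angle between any of amber_bottle, white_bottle's own z axis and vertical above 0.7 rad).
It fails at once if the tip box, the jar or the tube rack is pushed more than 30 mm or tipped (distance of any of tip_box, jar, tube_rack from where it was at the start of the episode above 0.03 m or angle between any of tip_box, jar, tube_rack's own z axis and vertical above 0.3 rad).
It also fails if it takes over 72 s, if anything falls off the work surface, if the arm or the gripper's body presses on something with over 40 N, if the wrist force passes 120 N, or if a joint passes its speed limit or range.

## Working session

There is one attempt and no reset: what is moved stays moved. The work goes in short steps, Python scripts to look and compute and a tool call to move; the robot and the scene stay as the last step left them, time stands still between calls to the robot, and variables do not carry over. Pictures are saved under pics/ and viewed, at most 10 in all, crops included, and the job is handed in when it is done.

Besides the shell and the picture viewer there is one more tool, called after ">>>" as name(argument=value, ...), one argument or row to a line, values as JSON. apply_moves: Moves the arm, as the interface text tells. Its arguments: {"type":"object","properties":{"motion":{"type":"array","items":{"type":"object","properties":{"jaw":{"type":"number"},"xyz":{"type":"array","items":{"type":"number"}},"twist":{"type":"number"}}}},"grip_force":{"type":"number"}},"required":["motion"]}

```bash
ls; mkdir -p pics; cat > h.py <<'E'
import numpy as np, cv2
from workcell import sensors, camera, camera_params, bot
def cloud(name):
    p=camera_params(name); im,d=camera(name)
    K=np.array(p['mtx']);R=cv2.Rodrigues(np.array(p['rvec'],float))[0];t=np.array(p['tvec'],float).ravel()
    v,u=np.mgrid[:420,:560]
    x=(u-K[0,2])/K[0,0]; y=(v-K[1,2])/K[1,1]; rd=np.hypot(x,y); r=rd.copy()
    for _ in range(15): r=rd/(1+p['k1']*r*r)
    s=np.where(rd>0,r/np.maximum(rd,1e-9),1)
    P=np.stack([x*s*d,y*s*d,d],-1)
    W=(P-t)@R
    W[d==0]=np.nan
    return im,W
def save(n,im): cv2.imwrite('pics/'+n,cv2.cvtColor(im,cv2.COLOR_RGB2BGR))
E
python3 - <<'E'
from h import *
for n in('top','side'):
    im,W=cloud(n); save(n+'0.png',im); np.savez(n+'0.npz',im=im,W=W)
o=sensors.get_obs();print(o,bot.tcp_to_tips)
E
```

```text
pics
{'time': 0.1, 'q': array([-6.68644502e+01,  5.00737352e+00,  1.00404962e+01,  9.51001997e+01,
        1.17190836e-03,  9.00008471e+01]), 'qd': array([ 0.03409208, -0.02942923,  0.14584286,  0.06438038,  0.00593026,
       -0.01969721]), 'joint_efforts': array([-2.45382878e-03, -5.21565592e+01,  4.65651226e+01,  1.59490050e-02,
       -3.02462797e-05,  2.00397386e-05]), 'ee_pos': array([ 0.21603271, -0.50559811,  0.24767293]), 'tcp_rot': array([-1.79932923e+02, -1.17091584e-03,  2.31347013e+01]), 'wrist_force': array([1.10704247, 0.10762793, 0.46935286]), 'torque': array([-0.01414038,  0.00662546,  0.07309864]), 'grasp_force': 0.0, 'opening': 0.08534608584945225} 0.017
```

View pics/top0.png

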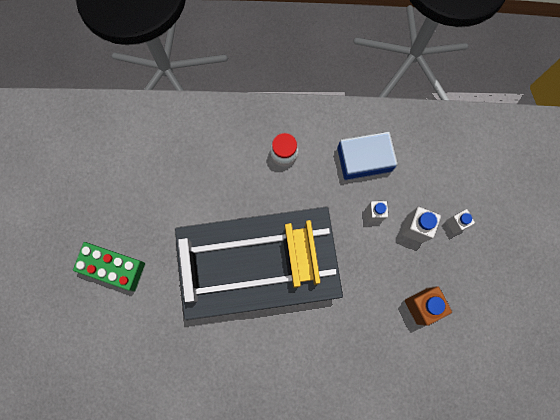

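View pics/side0.png

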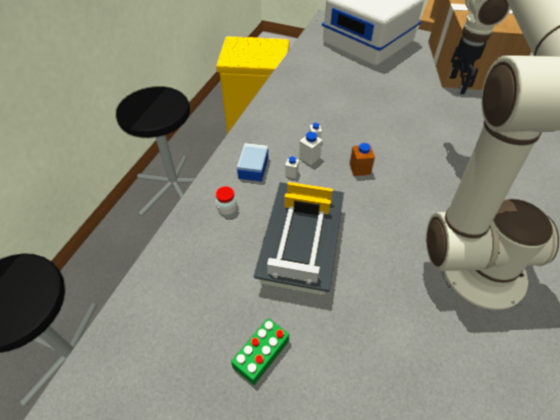

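The top view shows the fixed end bar at (187,270), the yellow carriage at (302,255) and the amber bottle at (430,306). White candidates are small (379,210), large (425,222) and small (463,221). I choose the largest, (425,222), and check it with heights and a close crop.

```bash
python3 - <<'E'
from h import *
D=np.load('top0.npz');im,W=D['im'],D['W']
save('crop0.png',cv2.resize(im[180:345,280:500],None,fx=3.5,fy=3.5,interpolation=cv2.INTER_CUBIC))
def rect(P):
    c,s,a=cv2.minAreaRect((P[:,:2]*1000).astype(np.float32)); return np.round(c,1),np.round(s,1),round(a,1)
def reg(u0,u1,v0,v1,z0,z1):
    P=W[v0:v1,u0:u1].reshape(-1,3); return P[(P[:,2]>z0)&(P[:,2]<z1)]
for n,b in dict(amber=(400,465,280,335),white=(402,447,200,250),sm1=(362,397,195,230),sm2=(447,480,205,240),jar=(262,305,128,172),tip=(330,400,125,185),rack=(65,150,235,300)).items():
    P=W[b[2]:b[3],b[0]:b[1]].reshape(-1,3);P=P[P[:,2]>.02]
    print(n,'zmax',np.nanpercentile(P[:,2],98).round(4),'all>20mm',rect(P))
    if n in('amber','white'):
        print('  top',rect(reg(*b,.081,.09)),len(reg(*b,.081,.09)),'cap',rect(reg(*b,.103,.112)))
print('platform',rect(reg(165,350,200,330,.074,.087)))
P=reg(165,350,200,330,.07,.09);print(np.median(P[:,2]))
print('endbar',rect(reg(170,215,230,310,.12,.14)))
Y=(im[...,0]>150)&(im[...,1]>110)&(im[...,2]<90)
m=Y[215:295,280:330]
P=W[215:295,280:330][m];print('yellow',rect(P[P[:,2]>.09]),np.nanpercentile(P[:,2],[2,50,98]).round(4))
P2=P[P[:,2]>.133];print('yellow top',rect(P2))
for z0,z1 in((.09,.098),(.1,.115),(.12,.132),(.132,.15)):
    Q=P[(P[:,2]>z0)&(P[:,2]<z1)]
    if len(Q)>3: print(z0,len(Q),rect(Q))
# rails
Q=reg(195,285,225,300,.09,.097);print('rails',rect(Q))
E
```

```text
amber zmax 0.1095 all>20mm (array([ 439.5, -260.8]), array([66.5, 66.6]), 28.7)
  top (array([ 439.9, -261.4]), array([65.7, 65.9]), 27.6) 563 cap (array([ 439.9, -260.8]), array([37.7, 36.4]), 63.8)
white zmax 0.1103 all>20mm (array([ 620. , -247.7]), array([58.4, 57.6]), 71.0)
  top (array([ 619.8, -248.1]), array([57.9, 56.9]), 70.3) 345 cap (array([ 620.2, -248.4]), array([36.2, 35.6]), 44.2)
sm1 zmax 0.075 all>20mm (array([ 650.6, -152. ]), array([37.2, 38.4]), 1.7)
sm2 zmax 0.0749 all>20mm (array([ 633.9, -344.7]), array([37.9, 38. ]), 30.4)
jar zmax 0.0785 all>20mm (array([785.2,  66. ]), array([58.6, 61.4]), 41.3)
tip zmax 0.063 all>20mm (array([ 781.8, -127.8]), array([ 86.5, 120.5]), 12.6)
rack zmax 0.0638 all>20mm (array([501.6, 452.8]), array([142.4,  69.2]), 74.3)
platform (array([520.5, 115.3]), array([201.7, 340.1]), 10.3)
0.08013944914746861
endbar (array([494.8, 255.1]), array([131.2,  27.1]), 9.5)
yellow (array([537.4,  20.2]), array([129.4,  57.8]), 10.3) [0.1047 0.1314 0.1423]
yellow top (array([536.9,  22.3]), array([129.4,  53.5]), 10.0)
0.1 675 (array([537.3,  20.1]), array([109.3,  28.1]), 10.2)
0.12 23 (array([533.2,  41.2]), array([118.7,  12.1]), 9.6)
0.132 680 (array([536.9,  22.3]), array([129.4,  53.5]), 10.0)
rails (array([515.6, 148.9]), array([112.3, 210.1]), 13.8)
```

View pics/crop0.png

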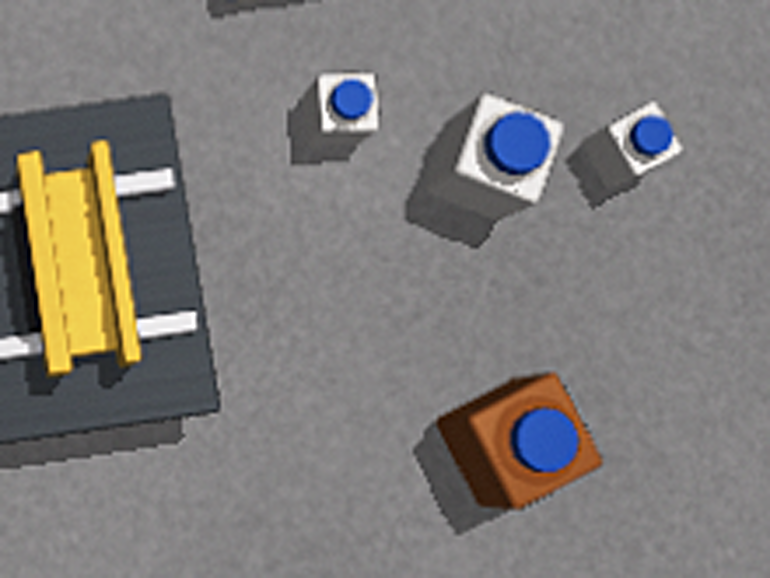

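The crop confirms it: the large white bottle is at crop (510,145) and is 57 mm square and 107 mm tall. The two look-alikes, at (348,100) and (645,137), are 38 mm square and 75 mm tall. The amber bottle is at (535,440), clear on all sides. The shaker's yaw is about 10.2° and its origin about (517,135) mm, and the end bar and platform both agree with that.

```bash
cat >> h.py <<'E'
S0=np.array([517.,135.]);SY=np.radians(10.2)
def sh(x,y): return S0+np.array([x*np.cos(SY)-y*np.sin(SY),x*np.sin(SY)+y*np.cos(SY)])
def go(x,y,z,yaw):
    """print tool-frame shift (mm) and twist (rad) from the measured pose to world pose in mm, deg"""
    o=sensors.get_obs();p=o['ee_pos']*1000;r=np.radians(o['tcp_rot'])
    from scipy.spatial.transform import Rotation as Q
    R=Q.from_euler('xyz',r).as_matrix()
    print('shift',(R.T@(np.array([x,y,z])-p)).round(1),'twist',-np.radians((yaw-o['tcp_rot'][2]+180)%360-180).round(3),'at',p.round(1),o['tcp_rot'].round(1),'F',o['wrist_force'].round(1),'t',o['time'])
E
python3 -c "
from h import *
go(440,-261,180,27.6);print(sh(0,73),sh(0,7),sh(0,-171))"
```

```text
shift [ 302.1 -136.9   67.8] twist -0.078 at [ 216.  -505.6  247.7] [-179.9   -0.    23.1] F [1.1 0.1 0.5] t 0.1
[504.07281396 206.84627938] [515.76040682 141.88936926] [547.28149059 -33.29744896]
```

>>> apply_moves(
  motion=[
    {"xyz": [302, -137, 68], "twist": -0.078, "jaw": 1},
    {"xyz": [302, -137, 68], "twist": -0.078, "jaw": 1},
    {"xyz": [302, -137, 68], "twist": -0.078, "jaw": 1},
    {"xyz": [302, -137, 68], "twist": -0.078, "jaw": 1},
    {"xyz": [302, -137, 68], "twist": -0.078, "jaw": 1},
  ],
  grip_force=30,
)

```text
time: 0.72
ee_pos: [0.4237, -0.2782, 0.1849]
tcp_rot: [-180.0, 0.0, 27.6]
wrist_force: [1.1, -1.6, -0.4]
opening: 0.0857
grasp_force: 0.0
```

>>> apply_moves(
  motion=[
    {"xyz": [0, 0, 0], "twist": 0, "jaw": 1},
    {"xyz": [0, 0, 0], "twist": 0, "jaw": 1},
    {"xyz": [0, 0, 0], "twist": 0, "jaw": 1},
  ],
)

```text
time: 1.1
ee_pos: [0.4222, -0.2809, 0.1857]
tcp_rot: [180.0, 0.0, 27.5]
wrist_force: [0.2, 0.5, -0.9]
opening: 0.0851
grasp_force: 0.0
```

```bash
python3 -c "
from h import *
go(440,-261,60,27.6)
im,W=cloud('wrist');save('w1.png',im)
P=W.reshape(-1,3)*1000
for z0,z1 in((83,88),(101,112)):
    Q=P[(P[:,2]>z0)&(P[:,2]<z1)&(np.hypot(P[:,0]-440,P[:,1]+261)<60)]
    print(len(Q),cv2.minAreaRect(Q[:,:2].astype(np.float32)) if len(Q)>5 else '')
"
```

```text
shift [ 25.   -9.4 125.7] twist -0.002 at [ 422.2 -280.9  185.7] [180.    0.   27.5] F [ 0.2  0.5 -0.9] t 1.1
4725 ((440.8153381347656, -262.9427795410156), (61.92917251586914, 62.387935638427734), 27.663890838623047)
2964 ((441.27630615234375, -262.7423400878906), (36.89324188232422, 36.99984359741211), 28.261394500732422)
```

>>> apply_moves(
  motion=[
    {"xyz": [25, -8.3, 20], "twist": 0, "jaw": 1},
    {"xyz": [25, -8.3, 60], "twist": 0, "jaw": 1},
    {"xyz": [25, -8.3, 95], "twist": 0, "jaw": 1},
    {"xyz": [25, -8.3, 125], "twist": 0, "jaw": 1},
    {"xyz": [25, -8.3, 125], "twist": 0, "jaw": 1},
  ],
)

```text
time: 1.78
ee_pos: [0.4394, -0.2611, 0.0587]
tcp_rot: [-179.8, 0.1, 27.5]
wrist_force: [-0.1, 0.4, 0.3]
opening: 0.0856
grasp_force: 0.0
```

>>> apply_moves(
  motion=[
    {"xyz": [0, 0, 0], "twist": 0, "jaw": -1},
    {"xyz": [0, 0, 0], "twist": 0, "jaw": -1},
    {"xyz": [0, 0, 0], "twist": 0, "jaw": -1},
    {"xyz": [0, 0, 0], "twist": 0, "jaw": -1},
    {"xyz": [0, 0, 0], "twist": 0, "jaw": -1},
  ],
)

```text
time: 2.4
ee_pos: [0.4418, -0.2618, 0.0624]
tcp_rot: [179.8, -0.1, 27.6]
wrist_force: [-2.7, -2.6, 7.6]
opening: 0.0635
grasp_force: 35.4
```

>>> apply_moves(
  motion=[
    {"xyz": [0, 0, -20], "twist": 0, "jaw": -1},
    {"xyz": [0, 0, -60], "twist": 0, "jaw": -1},
    {"xyz": [0, 0, -100], "twist": 0, "jaw": -1},
    {"xyz": [0, 0, -140], "twist": 0, "jaw": -1},
    {"xyz": [0, 0, -165], "twist": 0, "jaw": -1},
  ],
)

```text
time: 3.02
ee_pos: [0.4414, -0.2611, 0.228]
tcp_rot: [179.9, -0.1, 27.6]
wrist_force: [-0.0, 0.8, -4.1]
opening: 0.0639
grasp_force: 34.9
```

```bash
python3 -c "
from h import *
go(504,206.8,225,100.2);print(sensors.get_obs()['opening'])"
```

```text
shift [ 272.3 -385.6    2.6] twist -1.267 at [ 441.4 -261.1  228. ] [ 1.799e+02 -1.000e-01  2.760e+01] F [-0.   0.8 -4.1] t 3.025
0.06386962886372344
```

>>> apply_moves(
  motion=[
    {"xyz": [14, -20, 0], "twist": -0.08, "jaw": -1},
    {"xyz": [40, -57, 0], "twist": -0.2, "jaw": -1},
    {"xyz": [69, -97, 0], "twist": -0.35, "jaw": -1},
    {"xyz": [98, -139, 0], "twist": -0.5, "jaw": -1},
    {"xyz": [127, -180, 0], "twist": -0.65, "jaw": -1},
  ],
)

```text
time: 3.65
ee_pos: [0.4702, -0.041, 0.2259]
tcp_rot: [180.0, -0.0, 65.1]
wrist_force: [1.0, 0.6, -3.3]
opening: 0.0635
grasp_force: 34.8
```

```bash
python3 -c "
from h import *
go(504,206.8,225,100.2);print(sensors.get_obs()['opening'])"
```

```text
shift [239.1 -73.6   0.9] twist -0.612 at [470.2 -41.  225.9] [180.   -0.   65.1] F [ 1.   0.6 -3.3] t 3.65
0.06352583466251083
```

>>> apply_moves(
  motion=[
    {"xyz": [45, -14, 0], "twist": -0.15, "jaw": -1},
    {"xyz": [95, -29, 0], "twist": -0.3, "jaw": -1},
    {"xyz": [145, -44, 0], "twist": -0.44, "jaw": -1},
    {"xyz": [190, -58, 0], "twist": -0.55, "jaw": -1},
    {"xyz": [220, -68, 0], "twist": -0.61, "jaw": -1},
  ],
)

```text
time: 4.28
ee_pos: [0.5021, 0.1875, 0.2256]
tcp_rot: [-180.0, -0.0, 100.0]
wrist_force: [0.1, -0.4, -3.3]
opening: 0.0637
grasp_force: 34.8
```

>>> apply_moves(
  motion=[
    {"xyz": [0, 0, 0], "twist": 0, "jaw": -1},
    {"xyz": [0, 0, 0], "twist": 0, "jaw": -1},
  ],
)

```text
time: 4.53
ee_pos: [0.502, 0.1851, 0.2256]
tcp_rot: [-180.0, 0.0, 99.8]
wrist_force: [-0.3, -1.1, -2.9]
opening: 0.0639
grasp_force: 34.8
```

```bash
python3 -c "
from h import *
go(504,206.8,148,100.2);print(sensors.get_obs()['opening'])
im,W=cloud('top');save('t2.png',cv2.resize(im[190:340,140:360],None,fx=3,fy=3))
im,W=cloud('side');save('s2.png',im[150:320,200:400].repeat(3,0).repeat(3,1))
im,W=cloud('wrist');save('w2.png',im)
"
```

```text
shift [21.1  5.6 77.6] twist -0.008 at [502.  185.1 225.6] [-180.     0.    99.8] F [-0.3 -1.1 -2.9] t 4.525
0.06389947548117877
```

View pics/w2.png

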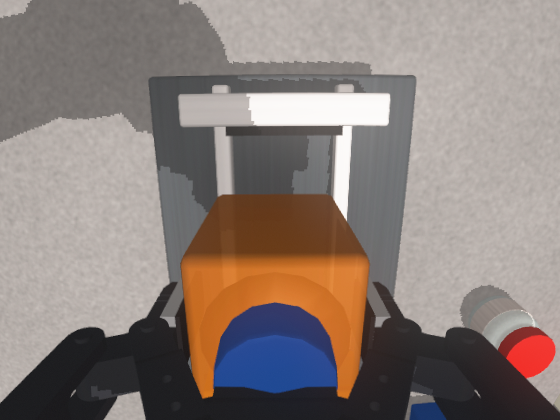

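The wrist view shows the bottle hanging upright and square to the rails. The rails run at columns about 222 and 343, and the end bar is ahead at row 110. I'll check the rail midline once before lowering.

```bash
python3 -c "
from h import *
im,W=cloud('wrist');P=W.reshape(-1,3)*1000
c,s=np.cos(SY),np.sin(SY);d=P[:,:2]-S0;X=d@[c,s];Y=d@[-s,c];Z=P[:,2]
m=(Z>91)&(Z<98)&(Y>60)&(Y<105)
for lo,hi in((-60,-20),(20,60)):
    q=m&(X>lo)&(X<hi);print(q.sum(),np.percentile(X[q],[2,50,98]).round(1))
q=(Z>125)&(Z<135)&(Y>95)&(Y<140)&(abs(X)<70);print('bar',np.percentile(Y[q],[2,98]).round(1),np.percentile(X[q],[1,99]).round(1))
q=(Z>180)&(Z<232)&(abs(X)<60)&(Y>60)&(Y<105)&(W.reshape(-1,3)[:,2]>0);q&=(im.reshape(-1,3)[:,0]>120)&(im.reshape(-1,3)[:,2]<60)
print('bottle front',q.sum(),np.percentile(X[q],[1,50,99]).round(1),np.percentile(Y[q],[1,50,99]).round(1),np.percentile(Z[q],[1,99]))
o=sensors.get_obs();d=o['ee_pos'][:2]*1000-S0;print('tcp sh',d@[c,s],d@[-s,c])
"
```

```text
919 [-49.3 -43.4 -38. ]
976 [38.5 44.  49.9]
bar [110.7 133.4] [-62.5  63.4]Traceback (most recent call last):
  File "<string>", line 10, in <module>
    print('bottle front',q.sum(),np.percentile(X[q],[1,50,99]).round(1),np.percentile(Y[q],[1,50,99]).round(1),np.percentile(Z[q],[1,99]))
                                 ~~~~~~~~~~~~~^^^^^^^^^^^^^^^^
    return _quantile_unchecked(
        a, q, axis, out, overwrite_input, method, keepdims, weights)
    return _ureduce(a,
                    func=_quantile_ureduce_func,
    ...<5 lines>...
                    overwrite_input=overwrite_input,
                    method=method)
    r = func(a, **kwargs)
    result = _quantile(arr,
                       quantiles=q,
    ...<2 lines>...
                       out=out,
                       weights=wgt)
    slices_having_nans = np.isnan(arr[-1, ...])
                                  ~~~^^^^^^^^^
IndexError: index -1 is out of bounds for axis 0 with size 0
```

>>> apply_moves(
  motion=[
    {"xyz": [21, 5.6, 10], "twist": -0.008, "jaw": -1},
    {"xyz": [21, 5.6, 30], "twist": -0.008, "jaw": -1},
    {"xyz": [21, 5.6, 55], "twist": -0.008, "jaw": -1},
    {"xyz": [21, 5.6, 70], "twist": -0.008, "jaw": -1},
    {"xyz": [21, 5.6, 77], "twist": -0.008, "jaw": -1},
  ],
)

```text
time: 5.35
ee_pos: [0.5038, 0.2072, 0.1475]
tcp_rot: [-179.9, 0.0, 100.3]
wrist_force: [0.1, -0.2, -3.5]
opening: 0.0639
grasp_force: 34.8
```

>>> apply_moves(
  motion=[
    {"xyz": [0, 0, 0], "twist": 0, "jaw": -1},
    {"xyz": [0, 0, 1], "twist": 0, "jaw": -1},
    {"xyz": [0, 0, 2], "twist": 0, "jaw": -1},
    {"xyz": [0, 0, 3], "twist": 0, "jaw": -1},
    {"xyz": [0, 0, 3], "twist": 0, "jaw": -1},
  ],
)

```text
time: 5.98
ee_pos: [0.5041, 0.207, 0.1455]
tcp_rot: [180.0, -0.0, 100.3]
wrist_force: [-0.5, -0.1, -3.3]
opening: 0.0635
grasp_force: 34.8
```

>>> apply_moves(
  motion=[
    {"xyz": [0, 0, 0.5], "twist": 0, "jaw": -1},
    {"xyz": [0, 0, 1], "twist": 0, "jaw": -1},
    {"xyz": [0, 0, 1.5], "twist": 0, "jaw": -1},
    {"xyz": [0, 0, 2], "twist": 0, "jaw": -1},
    {"xyz": [0, 0, 2], "twist": 0, "jaw": -1},
  ],
)

```text
time: 6.6
ee_pos: [0.5041, 0.2071, 0.1435]
tcp_rot: [-180.0, 0.0, 100.3]
wrist_force: [-0.2, 0.1, -3.2]
opening: 0.0635
grasp_force: 34.8
```

>>> apply_moves(
  motion=[
    {"xyz": [0, 0, 0.5], "twist": 0, "jaw": -1},
    {"xyz": [0, 0, 1], "twist": 0, "jaw": -1},
    {"xyz": [0, 0, 1.5], "twist": 0, "jaw": -1},
    {"xyz": [0, 0, 1.5], "twist": 0, "jaw": -1},
  ],
)

```text
time: 7.1
ee_pos: [0.5041, 0.207, 0.1424]
tcp_rot: [180.0, -0.0, 100.3]
wrist_force: [-1.8, -1.7, 1.4]
opening: 0.0635
grasp_force: 35.3
```

Contact with the platform: the force went from -3.2 to +1.4 N. I'll release and go up.

>>> apply_moves(
  motion=[
    {"xyz": [0, 0, 0], "twist": 0, "jaw": 1},
    {"xyz": [0, 0, 0], "twist": 0, "jaw": 1},
    {"xyz": [0, 0, 0], "twist": 0, "jaw": 1},
    {"xyz": [0, 0, 0], "twist": 0, "jaw": 1},
  ],
)

```text
time: 7.6
ee_pos: [0.5041, 0.2071, 0.142]
tcp_rot: [180.0, -0.0, 100.3]
wrist_force: [-0.4, -0.5, -0.5]
opening: 0.0855
grasp_force: 0.0
```

>>> apply_moves(
  motion=[
    {"xyz": [0, 0, -15], "twist": 0, "jaw": 1},
    {"xyz": [0, 0, -40], "twist": 0, "jaw": 1},
    {"xyz": [0, 0, -70], "twist": 0, "jaw": 1},
    {"xyz": [0, 0, -100], "twist": 0, "jaw": 1},
    {"xyz": [0, 0, -110], "twist": 0, "jaw": 1},
  ],
)

```text
time: 8.22
ee_pos: [0.5046, 0.2073, 0.2547]
tcp_rot: [179.8, -0.0, 100.3]
wrist_force: [0.6, -0.4, 0.1]
opening: 0.0854
grasp_force: 0.0
```

```bash
python3 -c "
from h import *
go(620,-248,180,-19.7)
go(620,-248,180,70.3)
print(sensors.get_obs()['q'])"
```

```text
shift [-468.6   32.2   74.5] twist 2.094 at [504.6 207.3 254.7] [179.8  -0.  100.3] F [ 0.6 -0.4  0.1] t 8.225
shift [-468.6   32.2   74.5] twist 0.523 at [504.6 207.3 254.7] [179.8  -0.  100.3] F [ 0.6 -0.4  0.1] t 8.225
[2.23308224e+01 4.31371212e+00 1.00880973e+01 9.55768053e+01
 1.20245128e-03 1.02072051e+02]
```

>>> apply_moves(
  motion=[
    {"xyz": [-60, 4, 0], "twist": 0.11, "jaw": 1},
    {"xyz": [-120, 8, 0], "twist": 0.22, "jaw": 1},
    {"xyz": [-180, 12, 0], "twist": 0.33, "jaw": 1},
    {"xyz": [-240, 16, 10], "twist": 0.43, "jaw": 1},
    {"xyz": [-290, 20, 20], "twist": 0.523, "jaw": 1},
  ],
)

```text
time: 8.85
ee_pos: [0.5755, -0.077, 0.2314]
tcp_rot: [-180.0, 0.0, 70.1]
wrist_force: [0.4, 0.8, -0.2]
opening: 0.085
grasp_force: 0.0
```

```bash
python3 -c "
from h import *
go(620,-248,180,70.3)"
```

```text
shift [-145.6  100.1   51.4] twist -0.004 at [575.5 -77.  231.4] [-180.     0.    70.1] F [ 0.4  0.8 -0.2] t 8.85
```

>>> apply_moves(
  motion=[
    {"xyz": [-45, 31, 10], "twist": 0, "jaw": 1},
    {"xyz": [-90, 62, 25], "twist": 0, "jaw": 1},
    {"xyz": [-125, 86, 40], "twist": 0, "jaw": 1},
    {"xyz": [-125, 86, 45], "twist": 0, "jaw": 1},
    {"xyz": [-125, 86, 45], "twist": 0, "jaw": 1},
  ],
)

```text
time: 9.48
ee_pos: [0.6139, -0.2211, 0.1862]
tcp_rot: [-179.9, -0.0, 70.3]
wrist_force: [-0.1, -0.2, -0.0]
opening: 0.085
grasp_force: 0.0
```

```bash
python3 -c "
from h import *
im,W=cloud('wrist');save('w3.png',im)
P=W.reshape(-1,3)*1000
for z0,z1 in((82,88),(101,112)):
    Q=P[(P[:,2]>z0)&(P[:,2]<z1)&(np.hypot(P[:,0]-620,P[:,1]+248)<50)]
    print(len(Q),cv2.minAreaRect(Q[:,:2].astype(np.float32)) if len(Q)>5 else '')
go(620,-248,60,70.3)
im,W=cloud('top');P=W.reshape(-1,3)*1000
c,s=np.cos(SY),np.sin(SY);d=P[:,:2]-S0;X=d@[c,s];Y=d@[-s,c];Z=P[:,2]
for a,b in((160,170),(182,192)):
  q=(Z>a)&(Z<b)&(abs(X)<45)&(Y>20)&(Y<108);print('amber sh',q.sum(),cv2.minAreaRect(np.stack([X,Y],1)[q].astype(np.float32)))
"
```

```text
2620 ((620.85107421875, -249.66419982910156), (54.96220016479492, 55.52092742919922), 70.37232208251953)
2487 ((621.2362670898438, -250.16204833984375), (37.42694091796875, 37.29097366333008), 69.6539535522461)
shift [-23.8  14.8 127.1] twist 0.0 at [ 614.1 -220.7  187.1] [-180.    -0.    70.3] F [-0.2 -0.3  0.4] t 9.525
amber sh 680 ((-0.5595722198486328, 72.3381118774414), (64.57659912109375, 62.9056282043457), 0.6708409786224365)
amber sh 279 ((-0.0877838134765625, 71.60922241210938), (36.065582275390625, 35.348567962646484), 37.879398345947266)
```

Amber stands at shaker (-0.4, 72), square to the rails. Next I grasp the white bottle.

>>> apply_moves(
  motion=[
    {"xyz": [-24.5, 15.7, 20], "twist": 0, "jaw": 1},
    {"xyz": [-24.5, 15.7, 55], "twist": 0, "jaw": 1},
    {"xyz": [-24.5, 15.7, 95], "twist": 0, "jaw": 1},
    {"xyz": [-24.5, 15.7, 126], "twist": 0, "jaw": 1},
    {"xyz": [-24.5, 15.7, 126], "twist": 0, "jaw": 1},
  ],
)

```text
time: 10.2
ee_pos: [0.6197, -0.2482, 0.0593]
tcp_rot: [-179.8, -0.0, 70.4]
wrist_force: [-0.2, 0.6, 1.1]
opening: 0.085
grasp_force: 0.0
```

>>> apply_moves(
  motion=[
    {"xyz": [0, 0, 0], "twist": 0, "jaw": -1},
    {"xyz": [0, 0, 0], "twist": 0, "jaw": -1},
    {"xyz": [0, 0, 0], "twist": 0, "jaw": -1},
    {"xyz": [0, 0, 0], "twist": 0, "jaw": -1},
    {"xyz": [0, 0, 0], "twist": 0, "jaw": -1},
  ],
)

```text
time: 10.82
ee_pos: [0.6218, -0.2499, 0.0636]
tcp_rot: [179.8, -0.0, 70.3]
wrist_force: [0.1, 1.6, 5.8]
opening: 0.056
grasp_force: 33.3
```

>>> apply_moves(
  motion=[
    {"xyz": [0, 0, -20], "twist": 0, "jaw": -1},
    {"xyz": [0, 0, -60], "twist": 0, "jaw": -1},
    {"xyz": [0, 0, -100], "twist": 0, "jaw": -1},
    {"xyz": [0, 0, -140], "twist": 0, "jaw": -1},
    {"xyz": [0, 0, -180], "twist": 0, "jaw": -1},
  ],
)

```text
time: 11.45
ee_pos: [0.6205, -0.2497, 0.244]
tcp_rot: [179.9, 0.0, 70.3]
wrist_force: [0.2, -1.1, -2.7]
opening: 0.0556
grasp_force: 33.1
```

```bash
python3 -c "
from h import *
go(*sh(0,5),240,100.2)"
```

```text
shift [ 331.6 -229.7    3.7] twist -0.522 at [ 620.5 -249.7  244. ] [179.9   0.   70.3] F [ 0.2 -1.1 -2.7] t 11.45
```

>>> apply_moves(
  motion=[
    {"xyz": [20, -14, 0], "twist": -0.05, "jaw": -1},
    {"xyz": [58, -40, 0], "twist": -0.15, "jaw": -1},
    {"xyz": [100, -69, 0], "twist": -0.25, "jaw": -1},
    {"xyz": [141, -98, 0], "twist": -0.37, "jaw": -1},
    {"xyz": [182, -126, 0], "twist": -0.48, "jaw": -1},
  ],
)

```text
time: 12.08
ee_pos: [0.5628, -0.0346, 0.2427]
tcp_rot: [179.9, 0.0, 98.0]
wrist_force: [1.2, -0.1, -2.8]
opening: 0.0559
grasp_force: 33.4
```

```bash
python3 -c "
from h import *
go(*sh(0,5),240,100.2)"
```

```text
shift [179.3 -22.    2.6] twist -0.039 at [562.8 -34.6 242.7] [179.9   0.   98. ] F [ 1.2 -0.1 -2.8] t 12.075
```

>>> apply_moves(
  motion=[
    {"xyz": [40, -5, 0], "twist": -0.039, "jaw": -1},
    {"xyz": [85, -10, 0], "twist": -0.039, "jaw": -1},
    {"xyz": [125, -15, 0], "twist": -0.039, "jaw": -1},
    {"xyz": [150, -19, 0], "twist": -0.039, "jaw": -1},
    {"xyz": [160, -20, 0], "twist": -0.039, "jaw": -1},
  ],
)

```text
time: 12.7
ee_pos: [0.5216, 0.121, 0.2426]
tcp_rot: [179.9, -0.0, 100.1]
wrist_force: [0.2, 0.4, -3.5]
opening: 0.0553
grasp_force: 33.4
```

```bash
python3 -c "
from h import *
go(*sh(0,5),148,100.2)"
```

```text
shift [19.6 -2.2 94.6] twist -0.001 at [521.6 121.  242.6] [179.9  -0.  100.1] F [ 0.2  0.4 -3.5] t 12.7
```

>>> apply_moves(
  motion=[
    {"xyz": [19.5, -2, 15], "twist": 0, "jaw": -1},
    {"xyz": [19.5, -2, 40], "twist": 0, "jaw": -1},
    {"xyz": [19.5, -2, 65], "twist": 0, "jaw": -1},
    {"xyz": [19.5, -2, 85], "twist": 0, "jaw": -1},
    {"xyz": [19.5, -2, 94], "twist": 0, "jaw": -1},
  ],
)

```text
time: 13.32
ee_pos: [0.5159, 0.1385, 0.1451]
tcp_rot: [-179.9, 0.0, 100.0]
wrist_force: [0.1, -0.3, -3.2]
opening: 0.0555
grasp_force: 33.4
```

>>> apply_moves(
  motion=[
    {"xyz": [0, 0, 0], "twist": 0, "jaw": -1},
    {"xyz": [0, 0, 1], "twist": 0, "jaw": -1},
    {"xyz": [0, 0, 2], "twist": 0, "jaw": -1},
    {"xyz": [0, 0, 3], "twist": 0, "jaw": -1},
    {"xyz": [0, 0, 3], "twist": 0, "jaw": -1},
  ],
)

```text
time: 13.95
ee_pos: [0.5167, 0.1387, 0.1441]
tcp_rot: [180.0, 0.0, 100.0]
wrist_force: [0.5, -0.3, -3.1]
opening: 0.0555
grasp_force: 33.4
```

>>> apply_moves(
  motion=[
    {"xyz": [0, 0, 0.5], "twist": 0, "jaw": -1},
    {"xyz": [0, 0, 1], "twist": 0, "jaw": -1},
    {"xyz": [0, 0, 1.3], "twist": 0, "jaw": -1},
    {"xyz": [0, 0, 1.3], "twist": 0, "jaw": -1},
  ],
)

```text
time: 14.45
ee_pos: [0.5167, 0.1387, 0.1436]
tcp_rot: [180.0, -0.0, 100.0]
wrist_force: [-3.1, -1.4, 5.4]
opening: 0.0555
grasp_force: 34.4
```

>>> apply_moves(
  motion=[
    {"xyz": [0, 0, 0], "twist": 0, "jaw": 1},
    {"xyz": [0, 0, 0], "twist": 0, "jaw": 1},
    {"xyz": [0, 0, 0], "twist": 0, "jaw": 1},
    {"xyz": [0, 0, 0], "twist": 0, "jaw": 1},
    {"xyz": [0, 0, 0], "twist": 0, "jaw": 1},
  ],
)

```text
time: 15.08
ee_pos: [0.5167, 0.1387, 0.1427]
tcp_rot: [-180.0, 0.0, 100.0]
wrist_force: [-0.2, -0.7, 0.9]
opening: 0.0855
grasp_force: 0.0
```

>>> apply_moves(
  motion=[
    {"xyz": [0, 0, -15], "twist": 0, "jaw": 1},
    {"xyz": [0, 0, -40], "twist": 0, "jaw": 1},
    {"xyz": [0, 0, -70], "twist": 0, "jaw": 1},
    {"xyz": [0, 0, -90], "twist": 0, "jaw": 1},
    {"xyz": [0, 0, -90], "twist": 0, "jaw": 1},
  ],
)

```text
time: 15.7
ee_pos: [0.5174, 0.1389, 0.2351]
tcp_rot: [179.8, -0.0, 100.0]
wrist_force: [-0.2, -0.4, -0.0]
opening: 0.0854
grasp_force: 0.0
```

>>> apply_moves(
  motion=[
    {"xyz": [-50, 0, 0], "twist": 0, "jaw": -1},
    {"xyz": [-100, 0, 0], "twist": 0, "jaw": -1},
    {"xyz": [-150, 0, 0], "twist": 0, "jaw": -1},
    {"xyz": [-180, 0, 0], "twist": 0, "jaw": -1},
    {"xyz": [-180, 0, 0], "twist": 0, "jaw": -1},
  ],
)

```text
time: 16.32
ee_pos: [0.5479, -0.0403, 0.2317]
tcp_rot: [-179.9, -0.0, 99.9]
wrist_force: [0.2, 0.7, -0.5]
opening: 0.0001
grasp_force: 0.0
```

```bash
python3 -c "
from h import *
go(*sh(0,-180),118,100.2);print(sensors.get_obs()['opening'])
im,W=cloud('top');P=W.reshape(-1,3)*1000;save('t4.png',cv2.resize(im[190:340,140:360],None,fx=3,fy=3))
c,s=np.cos(SY),np.sin(SY);d=P[:,:2]-S0;X=d@[c,s];Y=d@[-s,c];Z=P[:,2]
for n,l,h in(('amber',38,108),('white',-40,38)):
 for a,b in((160,170),(182,192)):
  q=(Z>a)&(Z<b)&(abs(X)<45)&(Y>l)&(Y<h);print(n,q.sum(),cv2.minAreaRect(np.stack([X,Y],1)[q].astype(np.float32)))
f=im.reshape(-1,3).astype(int);q=(f[:,0]>150)&(f[:,1]>110)&(f[:,2]<90)&(Z>90)&(Z<150)&(abs(X)<70)&(Y>-190)&(Y<0);print('yellow y',np.percentile(Y[q],[0,1,99,100]))
"
```

```text
shift [ -2.1   0.8 113.7] twist -0.006 at [547.9 -40.3 231.7] [-179.9   -0.    99.9] F [ 0.2  0.7 -0.5] t 16.325
5.058738050661914e-05
amber 674 ((-0.3914966583251953, 72.01661682128906), (64.32850646972656, 62.73566436767578), 0.5779591202735901)
amber 287 ((-0.8493900299072266, 71.7099609375), (34.85353469848633, 36.29269027709961), 59.79256057739258)
white 467 ((0.10249710083007812, 4.81829833984375), (56.128963470458984, 56.15314483642578), 0.31448858976364136)
white 298 ((0.13767242431640625, 4.909242630004883), (37.50178527832031, 35.52012634277344), 37.243263244628906)
yellow y [-141.28731852 -140.0155744   -88.31779985  -87.82099363]
```

View pics/t4.png

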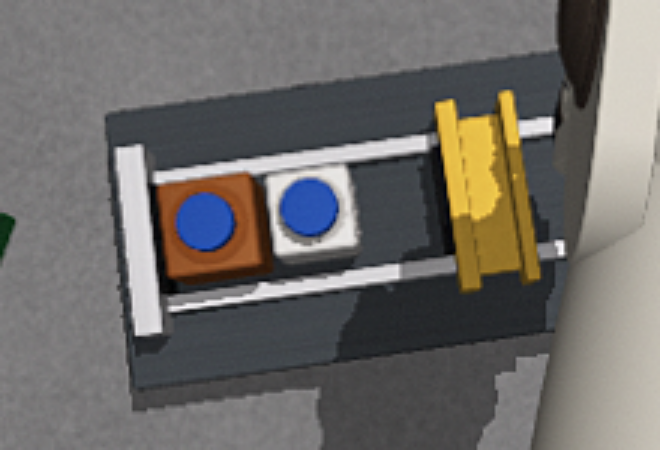

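Amber at (205,222) and white at (308,208) stand upright in a row between the rails, with the carriage behind them at (487,190). I'll lower the closed fingers behind the rear plate and push.

>>> apply_moves(
  motion=[
    {"xyz": [-2, 1, 30], "twist": -0.006, "jaw": -1},
    {"xyz": [-2, 1, 70], "twist": -0.006, "jaw": -1},
    {"xyz": [-2, 1, 100], "twist": -0.006, "jaw": -1},
    {"xyz": [-2, 1, 115], "twist": -0.006, "jaw": -1},
    {"xyz": [-2, 1, 115], "twist": -0.006, "jaw": -1},
  ],
)

```text
time: 17.0
ee_pos: [0.5488, -0.0396, 0.1171]
tcp_rot: [-179.9, -0.0, 100.4]
wrist_force: [0.1, -0.0, 0.4]
opening: 0.0001
grasp_force: 0.0
```

>>> apply_moves(
  motion=[
    {"xyz": [5, 0, 0], "twist": 0, "jaw": -1},
    {"xyz": [10, 0, 0], "twist": 0, "jaw": -1},
    {"xyz": [15, 0, 0], "twist": 0, "jaw": -1},
    {"xyz": [20, 0, 0], "twist": 0, "jaw": -1},
    {"xyz": [24, 0, 0], "twist": 0, "jaw": -1},
  ],
)

```text
time: 17.62
ee_pos: [0.545, -0.0164, 0.1178]
tcp_rot: [180.0, 0.0, 100.4]
wrist_force: [-0.1, -4.0, 0.5]
opening: 0.0
grasp_force: 0.0
```

>>> apply_moves(
  motion=[
    {"xyz": [3, 0, 0], "twist": 0, "jaw": -1},
    {"xyz": [6, 0, 0], "twist": 0, "jaw": -1},
    {"xyz": [9, 0, 0], "twist": 0, "jaw": -1},
    {"xyz": [12, 0, 0], "twist": 0, "jaw": -1},
    {"xyz": [15, 0, 0], "twist": 0, "jaw": -1},
  ],
)

```text
time: 18.25
ee_pos: [0.5423, -0.0018, 0.1178]
tcp_rot: [180.0, 0.0, 100.4]
wrist_force: [0.9, -2.8, 0.7]
opening: -0.0003
grasp_force: 0.0
```

>>> apply_moves(
  motion=[
    {"xyz": [6, 0, 0], "twist": 0, "jaw": -1},
    {"xyz": [14, 0, 0], "twist": 0, "jaw": -1},
    {"xyz": [22, 0, 0], "twist": 0, "jaw": -1},
    {"xyz": [30, 0, 0], "twist": 0, "jaw": -1},
    {"xyz": [36, 0, 0], "twist": 0, "jaw": -1},
  ],
)

```text
time: 18.88
ee_pos: [0.5357, 0.0341, 0.1177]
tcp_rot: [-180.0, -0.0, 100.4]
wrist_force: [1.1, -2.6, 0.2]
opening: -0.0
grasp_force: 0.0
```

>>> apply_moves(
  motion=[
    {"xyz": [2, 0, 0], "twist": 0, "jaw": -1},
    {"xyz": [4, 0, 0], "twist": 0, "jaw": -1},
    {"xyz": [6, 0, 0], "twist": 0, "jaw": -1},
    {"xyz": [8, 0, 0], "twist": 0, "jaw": -1},
    {"xyz": [10, 0, 0], "twist": 0, "jaw": -1},
  ],
)

```text
time: 19.5
ee_pos: [0.534, 0.0432, 0.1177]
tcp_rot: [-180.0, 0.0, 100.4]
wrist_force: [1.6, -3.5, 1.2]
opening: -0.0002
grasp_force: 0.0
```

```bash
cat > chk.py <<'E'
from h import *
go(*sh(0,-81),118,100.2)
im,W=cloud('top');P=W.reshape(-1,3)*1000;save('t5.png',cv2.resize(im[190:340,140:360],None,fx=3,fy=3))
c,s=np.cos(SY),np.sin(SY);d=P[:,:2]-S0;X=d@[c,s];Y=d@[-s,c];Z=P[:,2]
f=im.reshape(-1,3).astype(int)
for n,l,h in(('amber',47,112),('white',-20,47)):
  q=(Z>182)&(Z<192)&(abs(X)<45)&(Y>l)&(Y<h);print(n,q.sum(),cv2.minAreaRect(np.stack([X,Y],1)[q].astype(np.float32)))
q=(f[:,0]>150)&(f[:,1]>110)&(f[:,2]<90)&(Z>90)&(Z<150)&(abs(X)<70)&(Y>-190)&(Y<20);print('yellow y',np.percentile(Y[q],[0,1,99,100]))
E
python3 chk.py
```

```text
shift [12.4 -0.5 -0.3] twist 0.003 at [534.   43.2 117.7] [-180.     0.   100.4] F [ 1.6 -3.5  1.2] t 19.5
amber 282 ((-0.14863252639770508, 71.52403259277344), (35.650047302246094, 35.22528076171875), 37.4876594543457)
white 297 ((-0.124298095703125, 7.068401336669922), (35.34434127807617, 36.902523040771484), 84.2492904663086)
yellow y [-28.30461453 -28.29616584 -27.48013807 -27.47073762]
```

>>> apply_moves(
  motion=[
    {"xyz": [1.2, 0, 0], "twist": 0, "jaw": -1},
    {"xyz": [2.4, 0, 0], "twist": 0, "jaw": -1},
    {"xyz": [3.6, 0, 0], "twist": 0, "jaw": -1},
    {"xyz": [4.8, 0, 0], "twist": 0, "jaw": -1},
    {"xyz": [6, 0, 0], "twist": 0, "jaw": -1},
  ],
)

```text
time: 20.18
ee_pos: [0.533, 0.0492, 0.1177]
tcp_rot: [180.0, 0.0, 100.4]
wrist_force: [1.6, -4.7, 1.0]
opening: 0.0001
grasp_force: 0.0
```

>>> apply_moves(
  motion=[
    {"xyz": [1, 0, 0], "twist": 0, "jaw": -1},
    {"xyz": [2, 0, 0], "twist": 0, "jaw": -1},
    {"xyz": [3, 0, 0], "twist": 0, "jaw": -1},
    {"xyz": [3, 0, 0], "twist": 0, "jaw": -1},
  ],
)

```text
time: 20.68
ee_pos: [0.5324, 0.0521, 0.1177]
tcp_rot: [180.0, 0.0, 100.4]
wrist_force: [2.4, -6.1, 1.4]
opening: -0.0001
grasp_force: 0.0
```

```bash
python3 chk.py
```

```text
shift [ 3.3 -0.5 -0.3] twist 0.003 at [532.4  52.1 117.7] [180.    0.  100.4] F [ 2.4 -6.1  1.4] t 20.675
amber 281 ((-0.21801471710205078, 74.99058532714844), (34.81446838378906, 35.34176254272461), 34.39263153076172)
white 296 ((-0.08072185516357422, 15.941543579101562), (36.789581298828125, 35.2970085144043), 81.86772155761719)Traceback (most recent call last):
  File "chk.py", line 8, in <module>
    q=(f[:,0]>150)&(f[:,1]>110)&(f[:,2]<90)&(Z>90)&(Z<150)&(abs(X)<70)&(Y>-190)&(Y<20);print('yellow y',np.percentile(Y[q],[0,1,99,100]))
                                                                                                        ~~~~~~~~~~~~~^^^^^^^^^^^^^^^^^^^
    return _quantile_unchecked(
        a, q, axis, out, overwrite_input, method, keepdims, weights)
    return _ureduce(a,
                    func=_quantile_ureduce_func,
    ...<5 lines>...
                    overwrite_input=overwrite_input,
                    method=method)
    r = func(a, **kwargs)
    result = _quantile(arr,
                       quantiles=q,
    ...<2 lines>...
                       out=out,
                       weights=wgt)
    slices_having_nans = np.isnan(arr[-1, ...])
                                  ~~~^^^^^^^^^
IndexError: index -1 is out of bounds for axis 0 with size 0
```

Both bottles are moving together now at about 6.5 N, with about 3 mm left to the bar. From here I use finer steps.

>>> apply_moves(
  motion=[
    {"xyz": [0.5, 0, 0], "twist": 0, "jaw": -1},
    {"xyz": [1, 0, 0], "twist": 0, "jaw": -1},
    {"xyz": [1.5, 0, 0], "twist": 0, "jaw": -1},
    {"xyz": [2, 0, 0], "twist": 0, "jaw": -1},
    {"xyz": [2, 0, 0], "twist": 0, "jaw": -1},
  ],
)

```text
time: 21.35
ee_pos: [0.5321, 0.054, 0.1177]
tcp_rot: [180.0, 0.0, 100.4]
wrist_force: [1.8, -4.4, 0.3]
opening: 0.0001
grasp_force: 0.0
```

>>> apply_moves(
  motion=[
    {"xyz": [0.3, 0, 0], "twist": 0, "jaw": -1},
    {"xyz": [0.6, 0, 0], "twist": 0, "jaw": -1},
    {"xyz": [0.6, 0, 0], "twist": 0, "jaw": -1},
  ],
)

```text
time: 21.72
ee_pos: [0.5321, 0.0542, 0.1177]
tcp_rot: [180.0, 0.1, 100.3]
wrist_force: [2.1, -6.9, 0.0]
opening: -0.0
grasp_force: 0.0
```

>>> apply_moves(
  motion=[
    {"xyz": [0.4, 0, 0], "twist": 0, "jaw": -1},
    {"xyz": [0.8, 0, 0], "twist": 0, "jaw": -1},
    {"xyz": [0.8, 0, 0], "twist": 0, "jaw": -1},
  ],
)

```text
time: 22.1
ee_pos: [0.5319, 0.0549, 0.118]
tcp_rot: [180.0, 0.1, 100.3]
wrist_force: [1.5, -9.0, 3.2]
opening: -0.0
grasp_force: 5.2
```

>>> apply_moves(
  motion=[
    {"xyz": [0.3, 0, 0], "twist": 0, "jaw": -1},
    {"xyz": [0.6, 0, 0], "twist": 0, "jaw": -1},
    {"xyz": [0.6, 0, 0], "twist": 0, "jaw": -1},
  ],
)

```text
time: 22.48
ee_pos: [0.5319, 0.0549, 0.118]
tcp_rot: [180.0, 0.2, 100.3]
wrist_force: [1.8, -11.5, 3.1]
opening: -0.0001
grasp_force: 6.7
```

>>> apply_moves(
  motion=[
    {"xyz": [0.5, 0, 0], "twist": 0, "jaw": -1},
    {"xyz": [1, 0, 0], "twist": 0, "jaw": -1},
    {"xyz": [1, 0, 0], "twist": 0, "jaw": -1},
  ],
)

```text
time: 22.85
ee_pos: [0.5319, 0.0549, 0.118]
tcp_rot: [180.0, 0.3, 100.3]
wrist_force: [3.0, -18.2, 1.4]
opening: 0.0
grasp_force: 9.1
```

```bash
python3 chk.py 2>/dev/null
```

```text
shift [ 0.5 -0.5  0. ] twist 0.001 at [531.9  54.9 118. ] [180.    0.3 100.3] F [  3.  -18.2   1.4] t 22.85
amber 284 ((-0.6139998435974121, 77.95355224609375), (35.08890151977539, 35.214439392089844), 36.905860900878906)
white 296 ((0.12769699096679688, 17.835329055786133), (36.606590270996094, 34.912986755371094), 81.34707641601562)
```

The row is tight. Amber is at y=78.0 and white at 17.8, where 78 and 18 are ideal, and the force rose to 18 N with no further travel. I'll back off and go up.

>>> apply_moves(
  motion=[
    {"xyz": [-2, 0, 0], "twist": 0, "jaw": -1},
    {"xyz": [-8, 0, 0], "twist": 0, "jaw": -1},
    {"xyz": [-20, 0, 0], "twist": 0, "jaw": -1},
    {"xyz": [-35, 0, 0], "twist": 0, "jaw": -1},
    {"xyz": [-45, 0, 0], "twist": 0, "jaw": -1},
  ],
)

```text
time: 23.52
ee_pos: [0.5397, 0.0117, 0.1176]
tcp_rot: [-180.0, -0.0, 100.3]
wrist_force: [1.1, 0.2, 0.3]
opening: 0.0003
grasp_force: 0.0
```

>>> apply_moves(
  motion=[
    {"xyz": [0, 0, -30], "twist": 0, "jaw": -1},
    {"xyz": [0, 0, -80], "twist": 0, "jaw": -1},
    {"xyz": [-50, 0, -120], "twist": 0, "jaw": -1},
    {"xyz": [-110, 0, -120], "twist": 0, "jaw": -1},
    {"xyz": [-160, 0, -120], "twist": 0, "jaw": -1},
  ],
)

```text
time: 24.15
ee_pos: [0.5687, -0.1471, 0.2384]
tcp_rot: [179.9, 0.0, 100.3]
wrist_force: [0.6, 0.8, -1.1]
opening: 0.0001
grasp_force: 0.0
```

>>> apply_moves(
  motion=[
    {"xyz": [0, 0, 0], "twist": 0, "jaw": -1},
    {"xyz": [0, 0, 0], "twist": 0, "jaw": -1},
    {"xyz": [0, 0, 0], "twist": 0, "jaw": -1},
  ],
)

```text
time: 24.52
ee_pos: [0.5683, -0.1438, 0.2378]
tcp_rot: [180.0, -0.0, 100.4]
wrist_force: [-0.5, 1.2, 0.3]
opening: -0.0001
grasp_force: 0.0
```

```bash
sed -i 's/Y<20)/Y<30)/' chk.py; python3 chk.py
```

```text
shift [202.5  -0.3 119.9] twist 0.004 at [ 568.3 -143.8  237.8] [180.   -0.  100.4] F [-0.5  1.2  0.3] t 24.525
amber 287 ((-0.9262542724609375, 77.80757141113281), (35.536094665527344, 35.38066101074219), 37.13372802734375)
white 299 ((0.0027098655700683594, 18.509841918945312), (37.13939666748047, 35.41563034057617), 37.64036178588867)
yellow y [-69.60923111 -69.16336899 -16.85445906 -16.33301663]
```

View pics/t5.png

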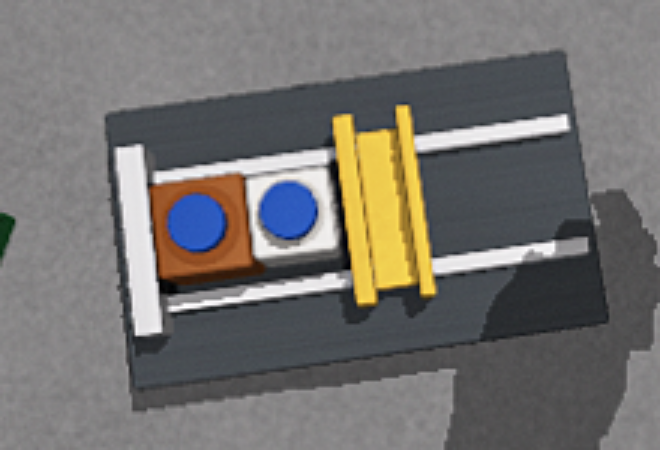

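The picture shows amber (195,222) against the end bar, white (288,211) next to it and the carriage pad closed up at (340,210), with no gaps. The carriage's rear plate is at y ≈ -69.5, so the clamp is at about 0.095. The robot is clear, so I'll hand it in.

```bash
python3 -c "
from h import *
print(bot.job_done())"
```

```text
the job is handed in; nothing more can be done
None
```

I handed the job in at about 24.5 s: both bottles stand upright in one row between the rails, held snugly against the end bar with the clamp at about 0.095 m, and the tip box, jar and tube rack were not touched; the hand-in gave no verdict.

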